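# Unstack the glazed bowls onto their saucers

## Task

Take the stack of four little glazed bowls apart and stand each bowl upright in the middle of the saucer of its own colour: blue on blue, yellow on yellow, pink on pink, white on white. Set them down gently without dropping any, and leave the freshly painted green plate where it is.

Things in the scene. Friction and masses are not known exactly. Their poses are not given: they have to be found in the camera images.
- blue_bowl: cobalt-blue round footed bowl, always bottom of the stack; 28 mm tall: foot 50 mm in diameter, 14 mm high, then an upright rim band of 68 mm outside diameter (lowest 3 mm bevelled); hollow in its top 4 mm deep, wall 4 mm. Origin: centre of the underside, z up. 30 to 190 g. Stands on a fixed round clay-coloured bat 110 mm across, 10 mm thick.
- yellow_bowl: mustard-yellow round footed bowl, always second from the bottom; 28 mm tall: foot 37 mm in diameter, 14 mm high, then an upright rim band of 55 mm outside diameter (lowest 3 mm bevelled); hollow in its top 4 mm deep, wall 4 mm. Origin: centre of the underside, z up. 30 to 190 g. Stands loose in the hollow of the bowl below (origin 24 mm above that one's).
- pink_bowl: raspberry-pink round footed bowl, always third from the bottom; 28 mm tall: foot 25 mm in diameter, 14 mm high, then an upright rim band of 43 mm outside diameter (lowest 3 mm bevelled); hollow in its top 4 mm deep, wall 4 mm. Origin: centre of the underside, z up. 30 to 190 g. Stands loose in the hollow of the bowl below (origin 24 mm above that one's).
- white_bowl: cream-white round footed bowl, always top of the stack; 28 mm tall: foot 19 mm in diameter, 14 mm high, then an upright rim band of 31 mm outside diameter (lowest 3 mm bevelled); hollow in its top 4 mm deep, wall 4 mm. Origin: centre of the underside, z up. 30 to 190 g. Stands loose in the hollow of the bowl below (origin 24 mm above that one's).
- blue_saucer: cobalt-blue glazed round saucer lying loose on the table, 92 mm across, 8 mm high, 200 g; its flat inner floor is 5 mm above its underside and about 76 mm across, inside a sloping rim 3 mm higher. Origin at the centre of the underside, z up.
- yellow_saucer: mustard-yellow glazed round saucer lying loose on the table, 92 mm across, 8 mm high, 200 g; its flat inner floor is 5 mm above its underside and about 76 mm across, inside a sloping rim 3 mm higher. Origin at the centre of the underside, z up.
- pink_saucer: raspberry-pink glazed round saucer lying loose on the table, 92 mm across, 8 mm high, 200 g; its flat inner floor is 5 mm above its underside and about 76 mm across, inside a sloping rim 3 mm higher. Origin at the centre of the underside, z up.
- white_saucer: cream-white glazed round saucer lying loose on the table, 92 mm across, 8 mm high, 200 g; its flat inner floor is 5 mm above its underside and about 76 mm across, inside a sloping rim 3 mm higher. Origin at the centre of the underside, z up.
- painted_plate: freshly painted scalloped plate, green with white flowers and a dark grey edge, about 154 mm across and 14 mm thick, lying loose on a large terracotta-coloured bat (200 mm across, 12 mm thick) beyond the saucers. Origin at the centre of its underside. To be left alone.
Things that resemble listed ones, but are neither listed nor needed, are in the scene too. What is meant by the pink_bowl is not purple or turquoise, and is the smaller of those in its own colour.

How it is judged:
By the outcome, as a careful person would: the job done as asked, in the order asked, and still so for the second after the job is handed in, with the robot touching nothing.
It also fails if it takes over 109 s, if anything falls off the work surface, if the arm or the gripper's body presses on something with over 40 N, if the wrist force passes 120 N, or if a joint passes its speed limit or range.

## Robot

A 7-joint arm with a two-finger parallel gripper is mounted at the origin on the work surface. World frame = base frame: x ahead of the robot, y to its left, z up, the work surface at z = 0. Lengths are in mm, angles in degrees, forces in N, time in s.
With the tool pointing down it reaches from about 425 to 875 mm from the base axis. Payload 8.4 kg.
Tool frame: the origin (TCP) lies at the centre of the arm's flange, where the gripper is bolted on; the fingertips stand 173 mm ahead of it and the grasp point (between the pads) lies 155 mm ahead of it; z points along the fingers, y is the line along which they close (so a half turn about z gives the same grasp; the last joint's range is limited). The gripper opens to 85 mm and grips with 20 to 120 N. Pads are 22 mm wide; open, the fingers measure 114 mm over their backs; the gripper's body (76 mm by 85 mm) begins 54 mm behind the grasp point. The pads swing forward as they close: fully open they stand 13 mm farther back than shut.
Start: joints at [-74.095, 19.091, 2.286, 83.961, -0.768, 76.965, -3.352], TCP at [239.168, 604.377, 404.708] pointing down, gripper open.
Joint ranges: [-147.57, 147.57], [-21.85, 119.76], [-74.77, 79.35], [14.55, 137.4], [-85.83, 265.84], [4.83, 119.75], [-152.11, 152.11]. Speed limits (degrees/s): [127.2, 127.2, 159.86, 159.86, 180, 180, 180].

## Interface

Orientations are given as a 3x3 rotation matrix whose columns are the frame's x, y, z axes.
In Python, from bench import arm gives the robot as it stands.
- The arm moves only by the shell command python3 -m handwheel 'ROWS' [FORCE]. ROWS is JSON, a list that holds one entry, the list of rows, each a list of 7 numbers: the shift along the world's x, y, z in mm, then the turn, a rotation vector about the world's x, y, z in degrees, then the closure, from -1 (fully open) to 1 (shut). A call has 1 to 12 rows; each row shifts and turns the commanded pose from where the row before left it; what a row does not reach is not made up. A row lasts 1/12 s, in which the tool goes at most 41.7 mm and 7.16 degrees, less where a joint would pass 70% of its speed; a pose out of reach is approached as far as the arm can. A call is refused whole if a number of a shift passes 41.7 or a number of a turn 7.16, either way. A call with a gripper value outside its range is refused whole. The fingers move at their own pace and stop on an object; FORCE is the grip in N (left out, the last holds). Time passes only in rows, so rows that do not move let the fingers close. It gives the time, the measured TCP pose, the force, the opening and the grip force at its end, in the units of the state.
- arm.get_state(): the state, without advancing time (a new reading comes with each control period).
- arm.capture(name): name is "scene" or "side" or "wrist"; returns a dict with "frame" (480x640x3 uint8, blue, green, red), "fx", "fy", "cx", "cy" (pixels), "rvec" (rotation vector, rad) and "tvec" (3), from world to camera coordinates, as OpenCV has them; the wrist camera has in their place "T_tool_cam" (4x4, takes a point from camera to tool coordinates, whose origin is the TCP and whose axes are the flange's). Camera axes: x right, y down, z forward; pixel columns grow to the right and rows downward; lengths in mm; the calibration is good to about 2 mm. A picture is of the moment at which its call begins: read the wrist's pose just before it. There is no depth.
- arm.hand_in(): hands the job in; it is judged then, once.
The state is a dict: "time_s": time; "joint_positions": joint angles; "joint_vel": joint speeds; "effort": joint torques, N m; "ee_pos": TCP position; "tool_rot": TCP orientation; "force": force on the tool from outside, world axes, zero at the start; "moment": the same for the moment, N m; "finger_gap": opening from 0.0 (shut) to 1.0 (fully open); "gripper_force": force on a finger pad.
Only numpy, scipy, OpenCV 4.12 (cv2) and the standard library are available. Lean on these libraries where they do the work, as an engineer would, in place of code of your own. Each camera call takes 0.05 s, during which the arm holds its last target. There are 200 camera calls.

## Working session

There is one attempt and no reset: what is moved stays moved. The work goes in short steps, Python scripts to look and compute and a shell command to move; the robot and the scene stay as the last step left them, time stands still between calls to the robot, and variables do not carry over. Pictures are saved under pics/ and viewed, at most 14 in all, crops included, and the job is handed in when it is done.

```bash
mkdir -p pics; ls; cat > h.py <<'E'
import numpy as np,cv2
from bench import arm
def cap(n):
    s=arm.get_state(); c=arm.capture(n)
    K=np.array([[c['fx'],0,c['cx']],[0,c['fy'],c['cy']],[0,0,1.]])
    if n=='wrist':
        T=np.eye(4);T[:3,:3]=np.array(s['tool_rot']);T[:3,3]=s['ee_pos']
        T=T@np.array(c['T_tool_cam']);R=T[:3,:3].T;t=-R@T[:3,3]
    else:
        R=cv2.Rodrigues(np.array(c['rvec'],float))[0];t=np.array(c['tvec'],float).ravel()
    return dict(f=c['frame'],K=K,R=R,t=t,C=-R.T@t)
def plane(v,uv,z):
    d=v['R'].T@np.linalg.inv(v['K'])@np.array([uv[0],uv[1],1.])
    return v['C']+d*(z-v['C'][2])/d[2]
def proj(v,P):
    p=v['K']@(v['R']@np.array(P,float)+v['t']);return p[:2]/p[2]
E
python3 - <<'E'
from h import *
import pickle
for n in('scene','side','wrist'):
    v=cap(n);cv2.imwrite(f'pics/{n}0.png',v['f']);pickle.dump(v,open(n+'0.pkl','wb'));print(n,v['C'],v['R'][2],v['K'][0,0])
print(arm.get_state())
E
```

```text
pics
scene [1295.81033536  815.66980223  803.83277071] [-0.51734654 -0.6462859  -0.56095195] 592.1323517477268
side [530.34968667 740.01716245 709.97172597] [ 0.10826444 -0.7491073  -0.65354194] 588.5510308851955
wrist [172.58958324 631.42314885 373.67717447] [ 0.26237947 -0.10498302 -0.95923698] 384.0596507572591
{'time_s': 0.15, 'joint_positions': array([-74.09427614,  19.12215052,   2.28454306,  83.99971902,
        -0.7689947 ,  76.96535405,  -3.35132743]), 'joint_vel': array([ 0.11067258, -0.10600086,  0.09078457, -0.17634369,  0.0297607 ,
        0.05604817,  0.01718001]), 'effort': array([ 2.63849412e-03, -6.59046936e+01,  1.36708271e+00, -4.05867290e+01,
        1.68344151e-02,  9.72431124e-03,  2.04399748e-05]), 'ee_pos': array([239.12055115, 604.26699977, 404.02635664]), 'tool_rot': array([[-9.29840405e-01,  3.67962846e-01, -4.05843997e-04],
       [ 3.67963065e-01,  9.29839647e-01, -1.18918694e-03],
       [-6.02067710e-05, -1.25508966e-03, -9.99999211e-01]]), 'force': array([0.18016578, 0.15161355, 0.58883058]), 'moment': array([-0.05192416,  0.03418261,  0.00074195]), 'gripper_force': 0.0, 'finger_gap': 1.0016107327786286}
```

View pics/scene0.png

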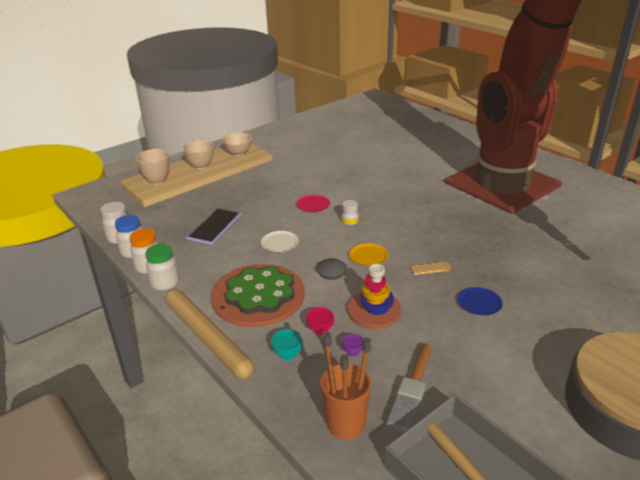

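View pics/side0.png

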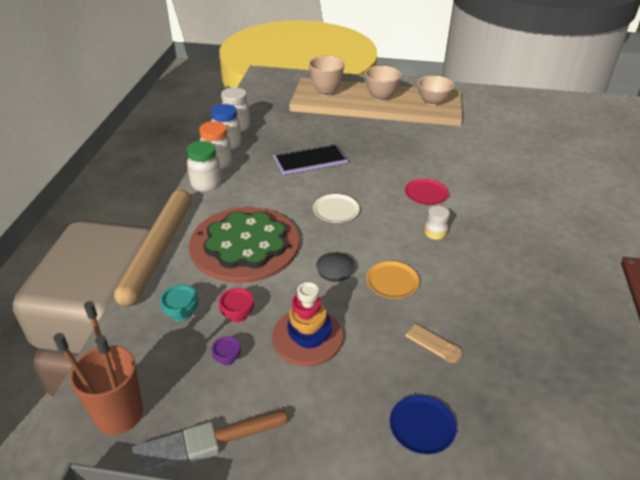

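The scene view shows the stack at (376,290), the blue saucer at (480,301), yellow at (368,255), pink at (313,203) and white at (280,241). In the side view they are at (308,315), (423,423), (392,280), (427,191) and (336,208). A loose pink bowl, turquoise and purple bowls, a jar near the pink saucer and a dark stone beside the stack are distractors or obstacles.

```bash
cat >> h.py <<'E'
def tri(v1,u1,v2,u2):
    P=[v['K']@np.c_[v['R'],v['t']] for v in(v1,v2)]
    X=cv2.triangulatePoints(P[0],P[1],np.array(u1,float).reshape(2,1),np.array(u2,float).reshape(2,1));return (X[:3]/X[3]).ravel()
RNG={'blue':((108,120,40),(130,255,255)),'yellow':((14,130,80),(30,255,255)),'pink':((165,130,70),(179,255,255)),'white':((12,0,150),(45,75,255))}
def mask(f,c):
    return cv2.inRange(cv2.cvtColor(f,cv2.COLOR_BGR2HSV),*map(np.array,RNG[c]))
def blob(f,c,seed):
    n,l,st,ce=cv2.connectedComponentsWithStats(mask(f,c))
    i=min((i for i in range(1,n) if st[i,4]>40),key=lambda i:np.hypot(*(ce[i]-seed)))
    m=(l==i).astype(np.uint8)
    return max(cv2.findContours(m,0,cv2.CHAIN_APPROX_NONE)[0],key=len)[:,0].astype(float),st[i],ce[i]
def circ(P):
    A=np.c_[2*P[:,:2],np.ones(len(P))];b=(P[:,:2]**2).sum(1)
    x=np.linalg.lstsq(A,b,rcond=None)[0];return x[0],x[1],2*np.sqrt(x[2]+x[0]**2+x[1]**2)
E
python3 - <<'E'
from h import *
import pickle
np.set_printoptions(precision=1,suppress=True)
A,B=[pickle.load(open(n+'0.pkl','rb')) for n in('scene','side')]
sd=dict(blue=((480,301),(423,423)),yellow=((368,255),(392,280)),pink=((313,203),(427,191)),white=((280,241),(336,208)))
for c,(a,b) in sd.items():
    ca,_,_=blob(A['f'],c,a);cb,_,_=blob(B['f'],c,b)
    ea=cv2.fitEllipse(ca.astype(np.float32))[0];eb=cv2.fitEllipse(cb.astype(np.float32))[0]
    print(c,'tri',tri(A,ea,B,eb),*[np.array(circ(np.array([plane(v,p,7) for p in q]))) for v,q in((A,ca),(B,cb))])
st=dict(blue=((376,302),(310,332)),yellow=((376,292),(308,317)),pink=((376,283),(307,305)),white=((376,272),(308,292)))
for c,(a,b) in st.items():
    print(c,[ (s[:4],s[4],ce) for s,ce in (blob(v['f'],c,q)[1:] for v,q in((A,a),(B,b)))])
x,y=340,250;i1=cv2.resize(A['f'][y:y+80,x:x+80],(400,400),interpolation=2)
x,y=265,275;i2=cv2.resize(B['f'][y:y+90,x:x+90],(400,400),interpolation=2)
cv2.imwrite('pics/crop1.png',np.hstack([i1,i2]))
E
```

```text
blue tri [457.6 283.8   7.8] [456.1 282.6  84.1] [457.7 281.2  87.3]
yellow tri [516.5  10.7   7.4] [515.5   9.6  87.8] [516.7   8.8  88.3]
pink tri [ 466.1 -256.2    7.4] [ 465.7 -256.3   85.7] [ 466.2 -259.1   85.7]
white tri [ 640.2 -166.8    9.8] [ 637.3 -170.7   90.2] [ 640.9 -172.4   92.3]
blue [(array([361, 295,  32,  20], dtype=int32), np.int32(292), array([377.9, 305.8])), (array([288, 317,  44,  31], dtype=int32), np.int32(589), array([310.8, 335.3]))]
yellow [(array([362, 284,  28,  20], dtype=int32), np.int32(315), array([375.8, 294.3])), (array([289, 305,  38,  29], dtype=int32), np.int32(531), array([308.3, 321.2]))]
pink [(array([365, 275,  21,  18], dtype=int32), np.int32(212), array([374.6, 283.9])), (array([292, 295,  29,  24], dtype=int32), np.int32(341), array([304.9, 308.1]))]
white [(array([369, 264,  16,  18], dtype=int32), np.int32(215), array([376.7, 271.5])), (array([297, 281,  22,  26], dtype=int32), np.int32(418), array([307.3, 292.3]))]
```

View pics/crop1.png

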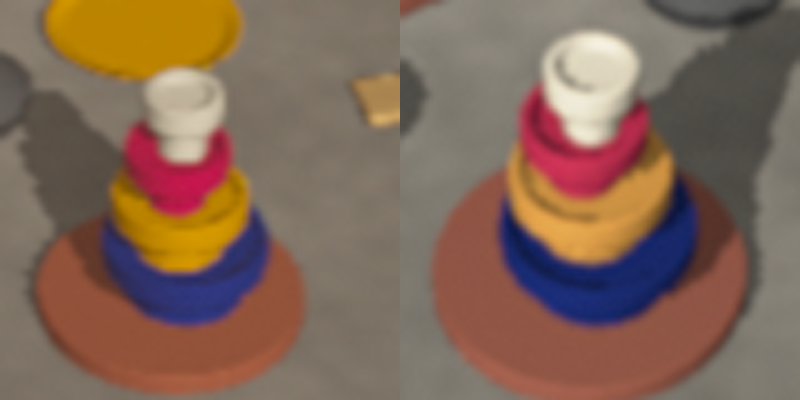

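The crop shows the white rim ellipse centre near scene pixel (377,269) and side pixel (308,290). The bowls below it sit visibly off-centre. I'll triangulate the white bowl roughly and move over the stack to refine it with the wrist camera.

```bash
python3 - <<'E'
from h import *
import pickle
np.set_printoptions(precision=1,suppress=True)
A,B=[pickle.load(open(n+'0.pkl','rb')) for n in('scene','side')]
p=tri(A,(376.8,269),B,(308,290.3));print(p)
s=arm.get_state();print(p-s['ee_pos'])
for a,b in (((331,268),(336,266)),((350,211),(437,222)),((431,268),(434,343))): print(tri(A,a,B,b))
E
```

```text
[636.3 159.8 108.1]
[ 397.2 -444.4 -295.9]
[616.3  -3.9   8. ]
[ 446.2 -130.2   30.6]
[444.4 139.    4.8]
```

```bash
python3 -m handwheel '[[[10,-11,0,0,0,0,-1],[20,-22,0,0,0,0,-1],[22,-25,0,0,0,0,-1],[22,-25,0,0,0,0,-1],[22,-25,0,0,0,0,-1],[22,-25,0,0,0,0,-1],[22,-25,0,0,0,0,-1],[22,-25,0,0,0,0,-1],[22,-25,0,0,0,0,-1],[22,-25,0,0,0,0,-1],[22,-25,0,0,0,0,-1],[22,-25,0,0,0,0,-1]]]' && python3 -m handwheel '[[[22,-25,0,0,0,0,-1],[22,-25,0,0,0,0,-1],[22,-25,0,0,0,0,-1],[22,-25,0,0,0,0,-1],[22,-25,0,0,0,0,-1],[22,-25,0,0,0,0,-1],[15,-11,0,0,0,0,-1],[0,0,0,0,0,0,-1],[0,0,0,0,0,0,-1],[0,0,0,0,0,0,-1]]]'
python3 - <<'E'
from h import *
v=cap('wrist');cv2.imwrite('pics/w1.png',v['f']);s=arm.get_state();print(s['ee_pos'],s['joint_positions'])
print(proj(v,(636,160,108)))
import pickle;pickle.dump(v,open('w1.pkl','wb'))
E
```

```text
time_s: 1.15
ee_pos: [490.2, 318.9, 404.8]
tool_rot: [[-0.93, 0.369, 0.0], [0.369, 0.93, -0.0], [-0.0, -0.0, -1.0]]
force: [0.4, 0.9, 0.3]
finger_gap: 0.997
gripper_force: 0.0
time_s: 1.98
ee_pos: [635.8, 160.5, 404.5]
tool_rot: [[-0.93, 0.368, -0.001], [0.368, 0.93, 0.0], [0.001, -0.0, -1.0]]
force: [-0.2, 0.9, 0.2]
finger_gap: 1.0
gripper_force: 0.0
[635.52587022 161.13243307 404.56942403] [-34.18658334  20.38762267  21.2177828   83.91034364  -7.47154057
  77.11822983  55.97047769]
[325.57237178 235.73471727]
```

View pics/w1.png

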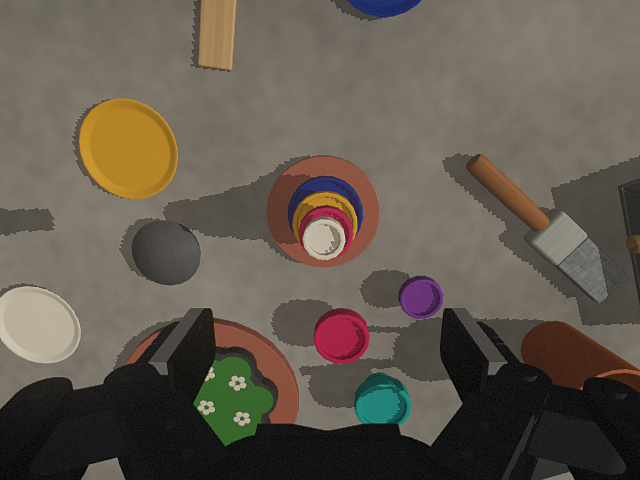

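The wrist view shows white on top at (324,239), with pink, yellow and blue beneath it and offset. The yellow saucer is at (128,148), and the stone at (166,252) is clear. The fingers close along the image x axis.

```bash
cat > meas.py <<'E'
from h import *
import sys
np.set_printoptions(precision=1,suppress=True)
def bowl(v,c,P,z):
    """rim circle of bowl colour c near world point P, rim height z"""
    ct,st,ce=blob(v['f'],c,proj(v,P)); h=cv2.convexHull(ct.astype(np.float32))[:,0]
    (u,r)=cv2.minEnclosingCircle(h)
    # resample hull evenly so that the fit is not point-density biased
    h2=np.r_[h,h[:1]];L=np.r_[0,np.cumsum(np.hypot(*np.diff(h2,axis=0).T))]
    q=np.linspace(0,L[-1],90);hh=np.c_[np.interp(q,L,h2[:,0]),np.interp(q,L,h2[:,1])]
    return ce,st,np.array(circ(np.array([plane(v,p,z) for p in hh]))),cv2.fitEllipse(hh.astype(np.float32))
E
python3 - <<'E'
from meas import *
import pickle
v=pickle.load(open('w1.pkl','rb'));A=pickle.load(open('scene0.pkl','rb'))
for c,p,z in(('white',(636,160,110),110),('pink',(633,160,86),86),('yellow',(633,160,62),62),('blue',(633,160,38),38)):
    r=bowl(v,c,p,z);print(c,*r)
e=bowl(v,'white',(636,160,110),110)[3][0]
print(tri(v,e,A,(376.8,269)))
for c,p in dict(yellow=(516,10,7),white=(640,-170,7)).items():
    r=bowl(v,c,p,7);print(c,r[1],r[2])
E
```

```text
white [322.2 238.4] [ 303  219   43   41 1119] [637.4 158.2  30. ] ((323.96405029296875, 238.80856323242188), (40.012733459472656, 42.31109619140625), 67.2271499633789)
pink [329.3 223.2] [299 206  54  54 819] [639.3 158.7  42.1] ((325.72113037109375, 232.17144775390625), (52.781768798828125, 54.19557189941406), 108.5616455078125)
yellow [323.1 208.2] [ 292  191   66   54 1106] [634.8 159.3  50.9] ((324.3709716796875, 219.2311248779297), (55.037750244140625, 67.21541595458984), 86.65644836425781)
blue [328.1 193.2] [288 177  75  58 917] [630.4 162.   60.1] ((325.6468811035156, 206.9981231689453), (57.91035461425781, 78.27790069580078), 95.00345611572266)
[636.6 159.7 107.6]
yellow [  79   98   99  101 7763] [517.    9.3  90.7]
white [   0  286   81   77 4920] [ 640.9 -171.1   89.1]
```

```bash
python3 -m handwheel '[[[0.5,-0.5,-5,0,0,0,-1],[0.5,-0.5,-13,0,0,0,-1],[0,0,-18,0,0,0,-1],[0,0,-18,0,0,0,-1],[0,0,-18,0,0,0,-1],[0,0,-15,0,0,0,-1],[0,0,-10,0,0,0,-1],[0,0,-5,0,0,0,-1],[0,0,0,0,0,0,-1],[0,0,0,0,0,0,-1]]]'
python3 - <<'E'
from meas import *
v=cap('wrist');cv2.imwrite('pics/w2.png',v['f'])
print([arm.get_state()['ee_pos'] for _ in range(2)])
print(bowl(v,'white',(637,159,110),110)[2])
E
```

```text
time_s: 2.87
ee_pos: [637.2, 159.5, 303.0]
tool_rot: [[-0.93, 0.368, 0.0], [0.368, 0.93, 0.0], [-0.0, 0.0, -1.0]]
force: [-0.9, 0.3, -0.2]
finger_gap: 0.998
gripper_force: 0.0
[array([637.4, 159.5, 303.5]), array([637.4, 159.5, 303.5])]
[637.6 159.9  28.8]
```

View pics/w2.png

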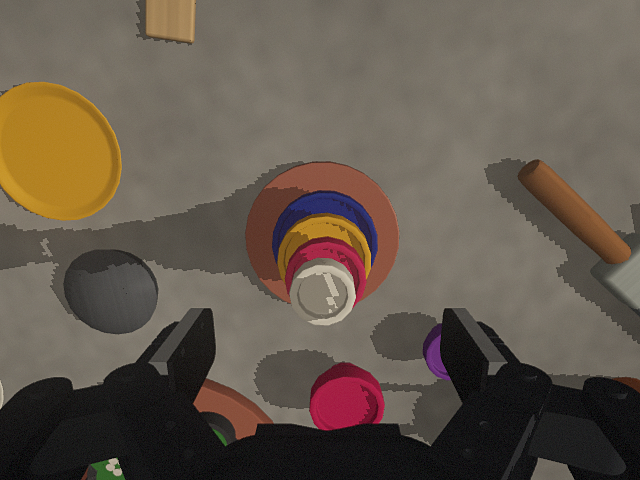

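The wrist view shows white centred at (324,293), between the fingertips at x=213 and x=442. I'll descend, close and lift.

```bash
python3 -m handwheel '[[[0,0,-7,0,0,0,-1],[0,0,-10,0,0,0,-1],[0,0,-10,0,0,0,-1],[0,0,-8,0,0,0,-1],[0,0,-4,0,0,0,-1],[0,0,-2,0,0,0,-1],[0,0,0,0,0,0,-1],[0,0,0,0,0,0,-0.4],[0,0,0,0,0,0,0],[0,0,0,0,0,0,0.2],[0,0,0,0,0,0,0.25],[0,0,0,0,0,0,0.3]]]' 40 && python3 -m handwheel '[[[0,0,0,0,0,0,0.35],[0,0,0,0,0,0,0.4],[0,0,0,0,0,0,0.6],[0,0,0,0,0,0,1],[0,0,0,0,0,0,1],[0,0,0,0,0,0,1]]]' 40
python3 - <<'E'
from meas import *
v=cap('wrist');a=cap('side');cv2.imwrite('pics/w3.png',np.hstack([cv2.resize(v['f'],(400,300)),cv2.resize(a['f'][260:360,240:375],(400,300))]))
E
```

```text
time_s: 3.92
ee_pos: [637.3, 159.3, 262.1]
tool_rot: [[-0.93, 0.368, 0.0], [0.368, 0.93, 0.0], [-0.0, 0.0, -1.0]]
force: [-0.4, -0.2, 2.4]
finger_gap: 0.352
gripper_force: 11.5
time_s: 4.42
ee_pos: [637.4, 159.4, 262.2]
tool_rot: [[-0.93, 0.368, 0.001], [0.368, 0.93, 0.0], [-0.001, 0.001, -1.0]]
force: [-0.5, 0.4, 5.8]
finger_gap: 0.335
gripper_force: 39.1
```

View pics/w3.png

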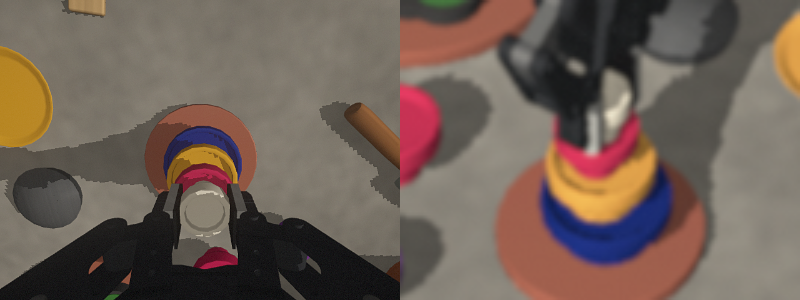

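White is gripped (force 39 N, opening 28 mm) and still in the pink hollow. Next I'll lift it and carry it to the white saucer at about (640,-171).

```bash
python3 -m handwheel '[[[0,0,1,0,0,0,1],[0,0,2,0,0,0,1],[0,0,4,0,0,0,1],[0,0,8,0,0,0,1],[0,0,12,0,0,0,1],[0,0,14,0,0,0,1],[0,0,10,0,0,0,1],[0,-6,6,0,0,0,1],[0,-14,0,0,0,0,1],[0,-22,0,0,0,0,1],[0,-26,0,0,0,0,1],[0,-28,0,0,0,0,1]]]' && python3 -m handwheel '[[[0,-28,0,0,0,0,1],[0,-28,0,0,0,0,1],[0,-28,0,0,0,0,1],[1,-28,0,0,0,0,1],[1,-28,0,0,0,0,1],[1,-28,0,0,0,0,1],[0,-26,0,0,0,0,1],[0,-20,0,0,0,0,1],[0,-12,0,0,0,0,1],[0,-6,0,0,0,0,1],[0,-2,0,0,0,0,1],[0,0,0,0,0,0,1]]]'
python3 - <<'E'
from meas import *
v=cap('wrist');s=cap('side');sc=cap('scene')
print(arm.get_state()['ee_pos'])
print(bowl(v,'white',(640,-171,7),7)[1:3])
cv2.imwrite('pics/w4.png',np.hstack([cv2.resize(v['f'],(400,300)),cv2.resize(s['f'][180:380,220:487],(400,300))]))
E
```

```text
time_s: 5.52
ee_pos: [636.7, 61.6, 318.2]
tool_rot: [[-0.93, 0.367, -0.001], [0.367, 0.93, -0.0], [0.001, -0.001, -1.0]]
force: [0.4, -0.5, -0.1]
finger_gap: 0.332
gripper_force: 39.4
time_s: 6.52
ee_pos: [640.1, -170.2, 318.4]
tool_rot: [[-0.93, 0.368, -0.0], [0.368, 0.93, 0.0], [0.001, 0.0, -1.0]]
force: [0.1, -0.3, -0.3]
finger_gap: 0.335
gripper_force: 39.4
[ 640.5 -169.   318.6]
(array([  265,   170,   120,   117, 11016], dtype=int32), array([ 640.5, -171.3,   90.8]))
```

View pics/w4.png

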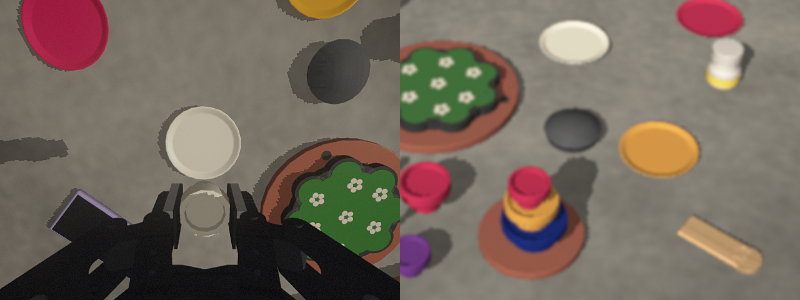

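White is held upright, and the saucer is measured at (640.5,-171.3) with a diameter of 90.8. The remaining stack is still standing. I'll lower it in stages.

```bash
python3 -m handwheel '[[[0,-0.7,-6,0,0,0,1],[0,0,-14,0,0,0,1],[0,0,-20,0,0,0,1],[0,0,-22,0,0,0,1],[0,0,-22,0,0,0,1],[0,0,-18,0,0,0,1],[0,0,-12,0,0,0,1],[0,0,-8,0,0,0,1],[0,0,-4,0,0,0,1],[0,0,-2,0,0,0,1],[0,0,0,0,0,0,1],[0,0,0,0,0,0,1]]]' && python3 -m handwheel '[[[0,0,-1,0,0,0,1],[0,0,-1,0,0,0,1],[0,0,-1,0,0,0,1],[0,0,0,0,0,0,1]]]'
```

```text
time_s: 7.67
ee_pos: [640.5, -171.5, 191.6]
tool_rot: [[-0.93, 0.368, 0.001], [0.368, 0.93, -0.0], [-0.001, 0.0, -1.0]]
force: [0.3, -0.2, -0.4]
finger_gap: 0.329
gripper_force: 39.4
time_s: 8.0
ee_pos: [640.2, -171.3, 187.8]
tool_rot: [[-0.93, 0.368, 0.0], [0.368, 0.93, 0.0], [-0.0, 0.0, -1.0]]
force: [0.5, -0.5, -0.0]
finger_gap: 0.33
gripper_force: 39.4
```

```bash
python3 -m handwheel '[[[0,0,-0.8,0,0,0,1],[0,0,-0.4,0,0,0,1],[0,0,0,0,0,0,1]]]'; python3 -m handwheel '[[[0,0,-0.6,0,0,0,1],[0,0,-0.4,0,0,0,1],[0,0,0,0,0,0,1]]]'
```

```text
time_s: 8.25
ee_pos: [640.1, -171.3, 186.4]
tool_rot: [[-0.93, 0.368, -0.0], [0.368, 0.93, -0.0], [0.0, -0.0, -1.0]]
force: [-0.2, 0.7, -0.7]
finger_gap: 0.33
gripper_force: 39.4
time_s: 8.5
ee_pos: [640.2, -171.3, 185.5]
tool_rot: [[-0.93, 0.368, 0.0], [0.368, 0.93, -0.0], [-0.0, -0.0, -1.0]]
force: [-0.2, -0.9, -0.3]
finger_gap: 0.333
gripper_force: 39.4
```

```bash
for i in 1; do python3 -m handwheel '[[[0,0,-0.4,0,0,0,1],[0,0,0,0,0,0,1]]]' | egrep '^(ee|force)'; python3 -m handwheel '[[[0,0,-0.5,0,0,0,1],[0,0,0,0,0,0,1]]]'| egrep '^(ee|force)'; done
```

```text
ee_pos: [640.3, -171.4, 185.4]
force: [-0.5, 0.6, 1.7]
ee_pos: [640.5, -171.5, 185.3]
force: [-1.3, 1.0, 5.8]
```

Contact came at TCP z=185.3, as predicted. I'll release gradually, lift, and go back above the stack.

```bash
python3 -m handwheel '[[[0,0,0,0,0,0,0.3],[0,0,0,0,0,0,0.25],[0,0,0,0,0,0,0.15],[0,0,0,0,0,0,0],[0,0,0,0,0,0,-0.2],[0,0,2,0,0,0,-0.2],[0,0,6,0,0,0,-0.2],[0,0,12,0,0,0,-0.2],[0,0,20,0,0,0,-0.3],[0,0,28,0,0,0,-0.6],[0,0,34,0,0,0,-1],[0,10,36,0,0,0,-1]]]' && python3 -m handwheel '[[[0,20,30,0,0,0,-1],[0,30,20,0,0,0,-1],[0,36,0,0,0,0,-1],[0,36,0,0,0,0,-1],[0,36,0,0,0,0,-1],[0,36,0,0,0,0,-1],[0,36,0,0,0,0,-1],[0,36,0,0,0,0,-1],[-1,30,0,0,0,0,-1],[-1,18,0,0,0,0,-1],[-1,6,0,0,0,0,-1],[0,0,0,0,0,0,-1]]]' && python3 -m handwheel '[[[0,0,0,0,0,0,-1]]]'
python3 - <<'E'
from meas import *
v=cap('wrist');s=cap('side');sc=cap('scene')
print(arm.get_state()['ee_pos'])
for c,p,z in(('pink',(637,159,86),86),('yellow',(633,160,62),62),('blue',(633,160,38),38)):
    r=bowl(v,c,p,z);print(c,*r)
q=proj(sc,(640,-171,30)).astype(int);x,y=q-[40,30]
cv2.imwrite('pics/w5.png',np.hstack([cv2.resize(v['f'],(400,300)),cv2.resize(sc['f'][y:y+60,x:x+80],(400,300))]))
import pickle;pickle.dump((v,s,sc),open('w5.pkl','wb'))
E
```

```text
time_s: 9.83
ee_pos: [639.3, -163.5, 324.7]
tool_rot: [[-0.929, 0.371, -0.001], [0.371, 0.929, -0.001], [-0.0, -0.002, -1.0]]
force: [0.5, -0.4, 1.4]
finger_gap: 0.995
gripper_force: 0.0
time_s: 10.83
ee_pos: [636.8, 160.4, 373.4]
tool_rot: [[-0.931, 0.365, 0.001], [0.365, 0.931, 0.001], [-0.0, 0.001, -1.0]]
force: [-0.2, 0.3, 0.6]
finger_gap: 0.999
gripper_force: 0.0
time_s: 10.92
ee_pos: [637.3, 157.3, 373.3]
tool_rot: [[-0.929, 0.369, 0.001], [0.369, 0.929, -0.001], [-0.001, -0.0, -1.0]]
force: [0.3, -1.6, -0.4]
finger_gap: 1.001
gripper_force: 0.0
[637.5 156.3 373.1]
pink [329.  239.4] [ 299  209   61   61 2883] [639.4 158.5  42.8] ((329.0096435546875, 239.3223114013672), (60.19863510131836, 60.33978271484375), 110.88530731201172)
yellow [325.7 211.7] [ 292  193   72   59 1367] [634.3 159.3  50.5] ((327.3031005859375, 223.55970764160156), (59.5020751953125, 74.83353424072266), 85.25965881347656)
blue [328.4 195.8] [ 287  177   82   60 1251] [629.6 161.7  59.3] ((328.0696716308594, 209.35562133789062), (62.16728210449219, 86.09054565429688), 91.14144897460938)
```

View pics/w5.png

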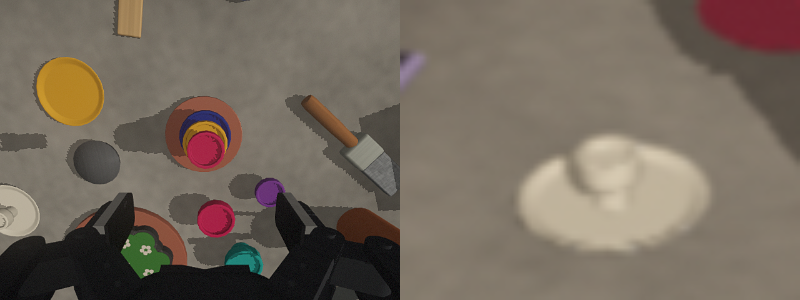

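White stands upright on its saucer. Pink measures (639.4,158.5) with diameter 42.8. I'll drop to a hover and re-measure after settling.

```bash
python3 -m handwheel '[[[1,0,-8,0,0,0,-1],[1,0,-15,0,0,0,-1],[0,0,-18,0,0,0,-1],[0,0,-18,0,0,0,-1],[0,0,-14,0,0,0,-1],[0,0,-8,0,0,0,-1],[0,0,-3,0,0,0,-1],[0,0,0,0,0,0,-1],[0,0,0,0,0,0,-1],[0,0,0,0,0,0,-1]]]'
python3 - <<'E'
from meas import *
v=cap('wrist')
print(arm.get_state()['ee_pos'])
r=bowl(v,'pink',(639,159,86),86);print(r)
a=cap('scene');ra=blob(a['f'],'pink',proj(a,(639,159,80)));print(ra[1:],proj(a,(639,159,86)))
E
```

```text
time_s: 11.9
ee_pos: [639.6, 158.6, 289.7]
tool_rot: [[-0.93, 0.368, 0.002], [0.368, 0.93, 0.0], [-0.001, 0.001, -1.0]]
force: [1.0, 0.4, -0.1]
finger_gap: 0.999
gripper_force: 0.0
[639.5 158.7 289.7]
(array([324.7, 281.8]), array([ 281,  239,   88,   86, 5854], dtype=int32), array([639. , 158.6,  43.4]), ((324.722900390625, 281.73944091796875), (85.54635620117188, 86.63362884521484), 84.44141387939453))
(array([365, 273,  21,  20, 311], dtype=int32), array([374.9, 281.8])) [375. 278.]
```

```bash
python3 -m handwheel '[[[0,0,-8,0,0,0,-1],[0,0,-13,0,0,0,-1],[0,0,-13,0,0,0,-1],[0,0,-10,0,0,0,-1],[0,0,-6,0,0,0,-1],[0,0,-2.5,0,0,0,-1],[0,0,0,0,0,0,-1],[0,0,0,0,0,0,-0.6],[0,0,0,0,0,0,-0.3],[0,0,0,0,0,0,-0.1],[0,0,0,0,0,0,0],[0,0,0,0,0,0,0.05]]]' 40 && python3 -m handwheel '[[[0,0,0,0,0,0,0.1],[0,0,0,0,0,0,0.2],[0,0,0,0,0,0,0.4],[0,0,0,0,0,0,1],[0,0,0,0,0,0,1],[0,0,0,0,0,0,1]]]' 40
```

```text
time_s: 13.0
ee_pos: [639.4, 158.7, 236.9]
tool_rot: [[-0.93, 0.368, 0.001], [0.368, 0.93, 0.0], [-0.001, 0.001, -1.0]]
force: [-0.6, -0.2, 3.9]
finger_gap: 0.483
gripper_force: 23.9
time_s: 13.5
ee_pos: [639.4, 158.7, 237.1]
tool_rot: [[-0.93, 0.368, 0.001], [0.368, 0.93, 0.0], [-0.001, 0.001, -1.0]]
force: [-1.1, -0.2, 5.6]
finger_gap: 0.473
gripper_force: 39.6
```

```bash
python3 -m handwheel '[[[0,0,1,0,0,0,1],[0,0,2,0,0,0,1],[0,0,4,0,0,0,1],[0,0,8,0,0,0,1],[0,0,12,0,0,0,1],[0,0,14,0,0,0,1],[0,0,12,0,0,0,1],[-2,-5,7,0,0,0,1],[-6,-14,0,0,0,0,1],[-10,-24,0,0,0,0,1],[-10,-24,0,0,0,0,1],[-10,-24,0,0,0,0,1]]]' && python3 -m handwheel '[[[-10,-24,0,0,0,0,1],[-10,-24,0,0,0,0,1],[-10,-24,0,0,0,0,1],[-10,-24,0,0,0,0,1],[-10,-24,0,0,0,0,1],[-10,-24,0,0,0,0,1],[-10,-24,0,0,0,0,1],[-10,-24,0,0,0,0,1],[-10,-24,0,0,0,0,1],[-10,-24,0,0,0,0,1],[-10,-24,0,0,0,0,1],[-10,-24,0,0,0,0,1]]]' &&  python3 -m handwheel '[[[-8,-20,0,0,0,0,1],[-5,-12,0,0,0,0,1],[-2,-5,0,0,0,0,1],[0,0,0,0,0,0,1],[0,0,0,0,0,0,1],[0,0,0,0,0,0,1]]]'
python3 - <<'E'
from meas import *
v=cap('wrist');s=cap('scene')
print(arm.get_state()['ee_pos'],arm.get_state()['joint_positions'])
print(bowl(v,'pink',(466,-257,7),7)[1:3])
q=proj(s,(637,159,50)).astype(int);x,y=q-[40,30]
cv2.imwrite('pics/w6.png',np.hstack([cv2.resize(v['f'],(400,300)),cv2.resize(s['f'][y:y+60,x:x+80],(400,300))]))
E
```

```text
time_s: 14.5
ee_pos: [599.9, 65.4, 295.7]
tool_rot: [[-0.93, 0.368, -0.001], [0.368, 0.93, -0.001], [0.0, -0.001, -1.0]]
force: [0.2, -0.5, -0.3]
finger_gap: 0.471
gripper_force: 40.4
time_s: 15.5
ee_pos: [479.1, -222.2, 295.8]
tool_rot: [[-0.929, 0.369, -0.0], [0.369, 0.929, 0.0], [0.001, 0.0, -1.0]]
force: [0.0, -0.5, -0.6]
finger_gap: 0.473
gripper_force: 40.4
time_s: 16.0
ee_pos: [466.4, -256.3, 295.9]
tool_rot: [[-0.93, 0.367, -0.0], [0.367, 0.93, 0.001], [0.0, 0.0, -1.0]]
force: [-0.0, 0.7, -0.9]
finger_gap: 0.474
gripper_force: 40.4
[ 466.6 -256.3  296. ] [ -5.8  11.3  33.4 109.4  -7.1  61.3  99. ]
(array([  259,   173,   130,   223, 22642], dtype=int32), array([ 504.4, -271.7,  140. ]))
```

View pics/w6.png

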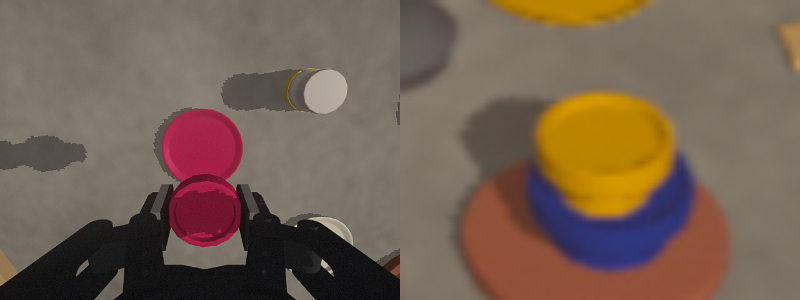

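The saucer at (202,146) in the half-size view merges with the held pink bowl in the mask, and the jar is clear. Yellow and blue are still stacked. I'll fit only the unobstructed arc of the saucer.

```bash
python3 - <<'E'
from meas import *
v=cap('wrist');print(arm.get_state()['ee_pos'])
c=blob(v['f'],'pink',proj(v,(466,-257,7)))[0]
c=c[c[:,1]<262];print(np.array(circ(np.array([plane(v,p,7) for p in c]))),len(c))
E
```

```text
[ 466.6 -256.4  296. ]
[ 466.6 -258.2   90.4] 233
```

```bash
python3 -m handwheel '[[[0,-0.7,-6,0,0,0,1],[0,-0.6,-14,0,0,0,1],[0,0,-18,0,0,0,1],[0,0,-20,0,0,0,1],[0,0,-18,0,0,0,1],[0,0,-14,0,0,0,1],[0,0,-9,0,0,0,1],[0,0,-5,0,0,0,1],[0,0,-3,0,0,0,1],[0,0,-2,0,0,0,1],[0,0,0,0,0,0,1],[0,0,0,0,0,0,1]]]' && for i in 1; do python3 -m handwheel '[[[0,0,-1,0,0,0,1],[0,0,0,0,0,0,1],[0,0,0,0,0,0,1]]]' | egrep '^(ee|force)'; python3 -m handwheel '[[[0,0,-0.7,0,0,0,1],[0,0,0,0,0,0,1]]]'| egrep '^(ee|force)'; done
```

```text
time_s: 17.15
ee_pos: [466.4, -258.7, 187.7]
tool_rot: [[-0.93, 0.368, 0.001], [0.368, 0.93, -0.0], [-0.001, 0.0, -1.0]]
force: [0.6, -0.9, -0.6]
finger_gap: 0.472
gripper_force: 40.4
ee_pos: [466.3, -258.7, 186.4]
force: [-0.0, -0.7, -0.7]
ee_pos: [466.2, -258.6, 185.4]
force: [0.3, 0.6, -0.3]
```

```bash
for i in 1; do python3 -m handwheel '[[[0,0.6,-0.6,0,0,0,1],[0,0,0,0,0,0,1],[0,0,0,0,0,0,1]]]' | egrep '^(ee|force)'; python3 -m handwheel '[[[0,0,-0.5,0,0,0,1],[0,0,0,0,0,0,1]]]'| egrep '^(ee|force)'; done
```

```text
ee_pos: [466.1, -258.0, 184.7]
force: [-0.5, -0.2, -1.5]
ee_pos: [466.1, -258.0, 184.2]
force: [0.0, 0.1, -0.9]
```

```bash
for i in 1; do python3 -m handwheel '[[[0,0,-0.5,0,0,0,1],[0,0,0,0,0,0,1]]]' | egrep '^(ee|force)'; python3 -m handwheel '[[[0,0,-0.4,0,0,0,1],[0,0,0,0,0,0,1]]]'| egrep '^(ee|force)'; done
```

```text
ee_pos: [466.2, -258.1, 184.0]
force: [-0.8, 0.3, 3.8]
ee_pos: [466.3, -258.2, 184.0]
force: [-2.9, 1.5, 7.9]
```

```bash
python3 -m handwheel '[[[0,0,0,0,0,0,0.1],[0,0,0,0,0,0,0],[0,0,0,0,0,0,-0.1],[0,0,0,0,0,0,-0.25],[0,0,0,0,0,0,-0.35],[0,0,2,0,0,0,-0.4],[0,0,6,0,0,0,-0.4],[0,0,12,0,0,0,-0.4],[0,0,20,0,0,0,-0.5],[0,0,28,0,0,0,-0.7],[0,0,34,0,0,0,-1],[4,10,30,0,0,0,-1]]]' && python3 -m handwheel '[[[8,20,18,0,0,0,-1],[12,29,0,0,0,0,-1],[13,32,0,0,0,0,-1],[13,32,0,0,0,0,-1],[13,32,0,0,0,0,-1],[13,32,0,0,0,0,-1],[13,32,0,0,0,0,-1],[13,32,0,0,0,0,-1],[13,32,0,0,0,0,-1],[13,32,0,0,0,0,-1],[13,32,0,0,0,0,-1],[13,32,0,0,0,0,-1]]]' && python3 -m handwheel '[[[10,25,0,0,0,0,-1],[4,10,0,0,0,0,-1],[2,3,0,0,0,0,-1],[0,0,0,0,0,0,-1],[0,0,0,0,0,0,-1],[0,0,0,0,0,0,-1]]]'
python3 - <<'E'
from meas import *
v=cap('wrist');s=cap('scene')
print(arm.get_state()['ee_pos'])
for c,p,z in(('yellow',(633,160,62),62),('blue',(630,161,38),38)):
    r=bowl(v,c,p,z);print(c,*r)
q=proj(s,(466,-257,25)).astype(int);x,y=q-[40,30]
cv2.imwrite('pics/w7.png',np.hstack([cv2.resize(v['f'],(400,300)),cv2.resize(s['f'][y:y+60,x:x+80],(400,300))]))
E
```

```text
time_s: 19.32
ee_pos: [469.0, -250.0, 318.3]
tool_rot: [[-0.929, 0.371, 0.001], [0.371, 0.929, -0.001], [-0.001, -0.001, -1.0]]
force: [1.2, 0.9, 0.1]
finger_gap: 1.0
gripper_force: 0.0
time_s: 20.32
ee_pos: [620.5, 122.4, 334.9]
tool_rot: [[-0.93, 0.368, 0.001], [0.368, 0.93, -0.0], [-0.001, 0.0, -1.0]]
force: [0.6, 0.1, 0.4]
finger_gap: 1.001
gripper_force: 0.0
time_s: 20.82
ee_pos: [636.1, 156.8, 333.9]
tool_rot: [[-0.929, 0.37, 0.0], [0.37, 0.929, -0.001], [-0.001, -0.001, -1.0]]
force: [-0.9, -0.5, 0.6]
finger_gap: 0.994
gripper_force: 0.0
[636.1 157.2 333.8]
yellow [329.1 244. ] [ 288  203   83   82 5305] [637.4 158.3  54.9] ((329.13275146484375, 244.00079345703125), (81.33365631103516, 82.29472351074219), 80.3934097290039)
blue [335.1 203.1] [ 286  185   90   67 1308] [628.  165.2  54.5] ((333.4999694824219, 217.1673583984375), (59.785282135009766, 95.91381072998047), 104.76327514648438)
```

View pics/w7.png

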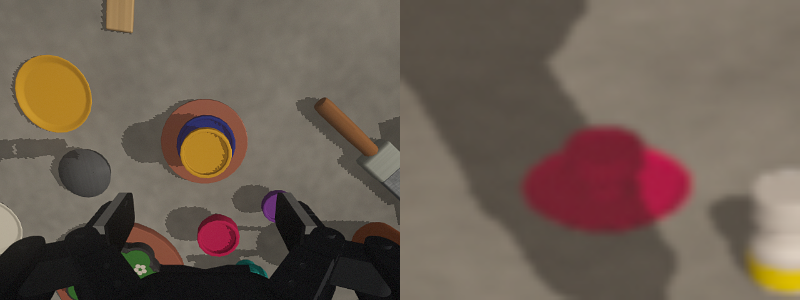

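Pink stands upright on its saucer. Yellow is at (637.4,158.3), diameter 54.9. The brush pot may come close to the wrist at lower grasps, so I'll check where it is.

```bash
python3 -m handwheel '[[[0.7,0,-8,0,0,0,-1],[0.6,0,-15,0,0,0,-1],[0,0,-18,0,0,0,-1],[0,0,-15,0,0,0,-1],[0,0,-9,0,0,0,-1],[0,0,-4,0,0,0,-1],[0,0,0,0,0,0,-1],[0,0,0,0,0,0,-1],[0,0,0,0,0,0,-1]]]'
python3 - <<'E'
from meas import *
import pickle
A,B=[pickle.load(open(n+'0.pkl','rb')) for n in('scene','side')]
print('pot',tri(A,(346,378),B,(105,362)))
for a in((327,340),(344,362),(367,345)):
  for b in((90,308),(60,340),(103,343)):
    X=tri(A,a,B,b);e=np.hypot(*(proj(A,X)-a))
    if e<4:print(a,b,X,e)
v=cap('wrist');print(arm.get_state()['ee_pos'])
print(bowl(v,'yellow',(637,159,62),62)[1:3])
E
```

```text
time_s: 21.67
ee_pos: [637.9, 158.9, 265.4]
tool_rot: [[-0.93, 0.368, 0.001], [0.368, 0.93, 0.0], [-0.001, 0.001, -1.0]]
force: [0.3, -0.3, 0.2]
finger_gap: 1.0
gripper_force: 0.0
pot [866.2 327.5 105.2]
(327, 340) (90, 308) [880.5 300.9 175.2] 1.511594212579274
(344, 362) (60, 340) [891.7 353.2 175.8] 1.2065028990333415
(344, 362) (103, 343) [864.6 321.  134.6] 2.2239531565071706
(367, 345) (60, 340) [868.5 377.2 211. ] 0.2650483887045914
(367, 345) (103, 343) [841.8 348.6 174.8] 1.2446230839873151
[637.8 159.  265.5]
(array([ 268,  227,  112,  109, 9538], dtype=int32), array([637.1, 158.4,  55.2]))
```

```bash
python3 -m handwheel '[[[-0.3,-0.3,-8,0,0,0,-1],[-0.3,-0.2,-13,0,0,0,-1],[0,0,-13,0,0,0,-1],[0,0,-10,0,0,0,-1],[0,0,-6,0,0,0,-1],[0,0,-2.5,0,0,0,-1],[0,0,0,0,0,0,-1],[0,0,0,0,0,0,-0.8],[0,0,0,0,0,0,-0.6],[0,0,0,0,0,0,-0.4],[0,0,0,0,0,0,-0.3],[0,0,0,0,0,0,-0.2]]]' 40 && python3 -m handwheel '[[[0,0,0,0,0,0,-0.1],[0,0,0,0,0,0,0],[0,0,0,0,0,0,0.3],[0,0,0,0,0,0,1],[0,0,0,0,0,0,1],[0,0,0,0,0,0,1]]]' 40
```

```text
time_s: 22.72
ee_pos: [637.2, 158.5, 213.2]
tool_rot: [[-0.93, 0.368, 0.001], [0.368, 0.93, 0.001], [-0.001, 0.001, -1.0]]
force: [-2.4, -1.3, 5.7]
finger_gap: 0.615
gripper_force: 40.6
time_s: 23.22
ee_pos: [637.2, 158.5, 213.2]
tool_rot: [[-0.93, 0.368, 0.001], [0.368, 0.93, 0.001], [-0.001, 0.001, -1.0]]
force: [-2.0, -0.9, 7.0]
finger_gap: 0.615
gripper_force: 40.4
```

```bash
python3 -m handwheel '[[[0,0,1,0,0,0,1],[0,0,2,0,0,0,1],[0,0,4,0,0,0,1],[0,0,8,0,0,0,1],[0,0,12,0,0,0,1],[0,0,14,0,0,0,1],[0,0,12,0,0,0,1],[-2,-3,7,0,0,0,1],[-6,-8,0,0,0,0,1],[-12,-15,0,0,0,0,1],[-12,-15,0,0,0,0,1],[-12,-15,0,0,0,0,1]]]' && python3 -m handwheel '[[[-12,-15,0,0,0,0,1],[-12,-15,0,0,0,0,1],[-12,-15,0,0,0,0,1],[-12,-15,0,0,0,0,1],[-12,-14,0,0,0,0,1],[-9,-10,0,0,0,0,1],[-6,-6,0,0,0,0,1],[-2,-3,0,0,0,0,1],[0,0,0,0,0,0,1],[0,0,0,0,0,0,1],[0,0,0,0,0,0,1]]]'
python3 - <<'E'
from meas import *
v=cap('wrist');print(arm.get_state()['ee_pos'])
c,st,_=blob(v['f'],'yellow',proj(v,(516,9,7)));print(st)
for m in(240,250,262):
    d=c[c[:,1]<m];print(np.array(circ(np.array([plane(v,p,7) for p in d]))),len(d))
s=cap('scene');sd=cap('side')
q=proj(sd,(637,159,30)).astype(int);x,y=q-[80,60]
cv2.imwrite('pics/w8.png',np.hstack([cv2.resize(v['f'],(400,300)),cv2.resize(sd['f'][y:y+120,x:x+160],(400,300))]))
E
```

```text
time_s: 24.22
ee_pos: [591.6, 101.1, 271.5]
tool_rot: [[-0.93, 0.368, -0.001], [0.368, 0.93, -0.0], [0.001, -0.001, -1.0]]
force: [-0.2, -0.8, -0.7]
finger_gap: 0.617
gripper_force: 41.9
time_s: 25.13
ee_pos: [516.3, 10.3, 271.9]
tool_rot: [[-0.93, 0.367, 0.0], [0.367, 0.93, 0.0], [-0.0, 0.0, -1.0]]
force: [0.1, -0.4, -0.3]
finger_gap: 0.614
gripper_force: 41.9
[516.3  10.3 271.9]
[  253   178   150   231 28474]
[517.5   9.7  90.4] 183
[517.5   9.7  90.5] 203
[517.5   9.7  90.5] 227
```

View pics/w8.png

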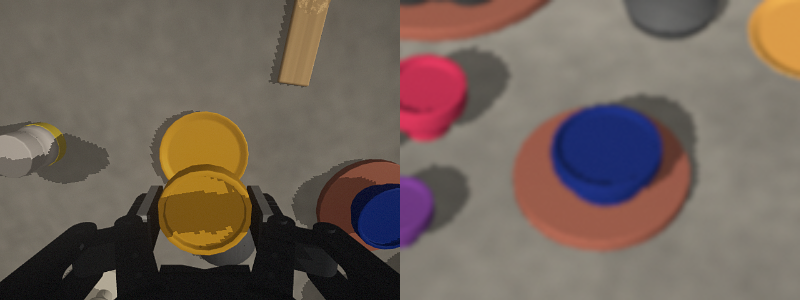

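Yellow is held level over its saucer at (517.5,9.7), and blue remains standing on the bat.

```bash
python3 -m handwheel '[[[0.5,-0.3,-6,0,0,0,1],[0.5,-0.3,-12,0,0,0,1],[0,0,-15,0,0,0,1],[0,0,-16,0,0,0,1],[0,0,-14,0,0,0,1],[0,0,-10,0,0,0,1],[0,0,-6,0,0,0,1],[0,0,-3,0,0,0,1],[0,0,-2,0,0,0,1],[0,0,-1.5,0,0,0,1],[0,0,0,0,0,0,1],[0,0,0,0,0,0,1]]]' && for i in 1; do python3 -m handwheel '[[[0,0,-0.6,0,0,0,1],[0,0,0,0,0,0,1],[0,0,0,0,0,0,1]]]' | egrep '^(ee|force)'; python3 -m handwheel '[[[0,0,-0.6,0,0,0,1],[0,0,0,0,0,0,1]]]'| egrep '^(ee|force)'; done
```

```text
time_s: 26.28
ee_pos: [517.1, 8.9, 186.9]
tool_rot: [[-0.93, 0.368, 0.001], [0.368, 0.93, 0.0], [-0.001, 0.0, -1.0]]
force: [0.5, 0.0, 0.4]
finger_gap: 0.614
gripper_force: 41.9
ee_pos: [516.9, 8.9, 186.0]
force: [-0.1, 0.5, -0.6]
ee_pos: [516.9, 8.9, 185.2]
force: [0.1, -0.4, -0.3]
```

```bash
for i in 1; do python3 -m handwheel '[[[0.4,0.6,-0.6,0,0,0,1],[0,0,0,0,0,0,1],[0,0,0,0,0,0,1]]]' | egrep '^(ee|force)'; python3 -m handwheel '[[[0,0,-0.5,0,0,0,1],[0,0,0,0,0,0,1]]]'| egrep '^(ee|force)'; done
```

```text
ee_pos: [517.3, 9.5, 184.6]
force: [0.8, 0.6, -1.1]
ee_pos: [517.3, 9.5, 184.2]
force: [-1.1, -0.3, 1.6]
```

```bash
python3 -m handwheel '[[[0,0,-0.3,0,0,0,1],[0,0,0,0,0,0,-0.2],[0,0,0,0,0,0,-0.3],[0,0,0,0,0,0,-0.4],[0,0,0,0,0,0,-0.55],[0,0,0,0,0,0,-0.65],[0,0,2,0,0,0,-0.65],[0,0,6,0,0,0,-0.65],[0,0,12,0,0,0,-0.65],[0,0,20,0,0,0,-0.7],[0,0,28,0,0,0,-0.8],[0,0,30,0,0,0,-1]]]' && python3 -m handwheel '[[[4,5,24,0,0,0,-1],[10,13,12,0,0,0,-1],[18,23,0,0,0,0,-1],[20,26,0,0,0,0,-1],[20,26,0,0,0,0,-1],[18,25,0,0,0,0,-1],[14,18,0,0,0,0,-1],[8,10,0,0,0,0,-1],[3,4,0,0,0,0,-1],[0,0,0,0,0,0,-1],[0,0,0,0,0,0,-1],[0,0,0,0,0,0,-1]]]'
python3 - <<'E'
from meas import *
v=cap('wrist');s=cap('scene')
print(arm.get_state()['ee_pos'])
r=bowl(v,'blue',(632,160,38),38);print(*r)
q=proj(s,(517,9,25)).astype(int);x,y=q-[40,30]
cv2.imwrite('pics/w9.png',np.hstack([cv2.resize(v['f'],(400,300)),cv2.resize(s['f'][y:y+60,x:x+80],(400,300))]))
E
```

```text
time_s: 28.12
ee_pos: [516.9, 9.2, 283.3]
tool_rot: [[-0.93, 0.368, -0.001], [0.368, 0.93, -0.001], [0.001, -0.001, -1.0]]
force: [-0.1, 0.3, -0.7]
finger_gap: 0.997
gripper_force: 0.0
time_s: 29.12
ee_pos: [631.9, 158.0, 318.3]
tool_rot: [[-0.929, 0.369, 0.0], [0.369, 0.929, -0.0], [-0.0, -0.0, -1.0]]
force: [-0.1, 0.4, 0.7]
finger_gap: 1.002
gripper_force: 0.0
[632.  158.2 318.3]
[329.4 242. ] [ 281  194   98   97 7317] [634.6 159.5  67.1] ((329.6501770019531, 241.91209411621094), (96.0593490600586, 97.75934600830078), 84.25341033935547)
```

View pics/w9.png

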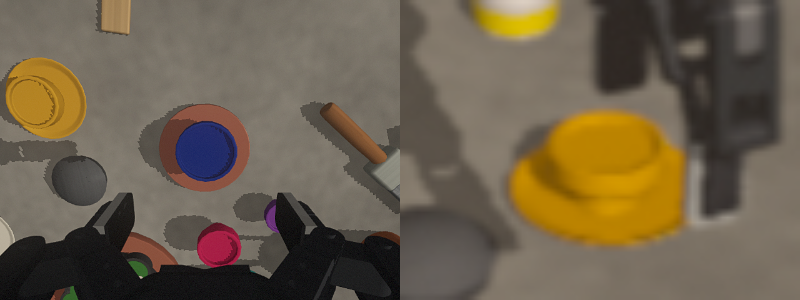

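Yellow stands upright on its saucer, and blue is at (634.6,159.5). The purple bowl is at (275,215) in the half-size view, near the path of one finger, so I'll check the clearance.

```bash
python3 -m handwheel '[[[1,0.5,-8,0,0,0,-1],[1,0.5,-15,0,0,0,-1],[0.6,0.3,-18,0,0,0,-1],[0,0,-15,0,0,0,-1],[0,0,-9,0,0,0,-1],[0,0,-4,0,0,0,-1],[0,0,0,0,0,0,-1],[0,0,0,0,0,0,-1],[0,0,0,0,0,0,-1]]]'
python3 - <<'E'
from meas import *
import pickle
A,B=[pickle.load(open(n+'0.pkl','rb')) for n in('scene','side')]
for n,a,b in(('purple',(353,342),(227,347)),('pink2',(320,316),(237,300)),('stone',(331,268),(336,266))):
    X=tri(A,a,B,b);d=X[:2]-[634.8,159.3];print(n,X,'along y',d@[.368,.93],'along x',d@[-.93,.368])
v=cap('wrist');print(arm.get_state()['ee_pos'])
print(bowl(v,'blue',(634.6,159.5,38),38)[1:3])
E
```

```text
time_s: 29.97
ee_pos: [635.2, 160.8, 249.8]
tool_rot: [[-0.93, 0.368, 0.001], [0.368, 0.93, 0.0], [-0.001, 0.001, -1.0]]
force: [-0.2, -0.1, 0.3]
finger_gap: 1.002
gripper_force: 0.0
purple [747.8 214.7  24.4] along y 93.1491097252136 along x -84.73436160815224
pink2 [755.5 127.8  34.1] along y 15.134730718925036 along x -123.8479271070573
stone [616.3  -3.9   8. ] along y -158.59855338037633 along x -42.804763511001745
[635.3 160.8 249.9]
(array([  257,   211,   132,   127, 13076], dtype=int32), array([634.4, 159.6,  67.6]))
```

```bash
python3 -m handwheel '[[[-0.4,-0.6,-8,0,0,0,-1],[-0.4,-0.5,-14,0,0,0,-1],[0,0,-15,0,0,0,-1],[0,0,-12,0,0,0,-1],[0,0,-8,0,0,0,-1],[0,0,-4,0,0,0,-1],[0,0,0,0,0,0,-1],[0,0,0,0,0,0,-1],[0,0,0,0,0,0,-0.9],[0,0,0,0,0,0,-0.8],[0,0,0,0,0,0,-0.7],[0,0,0,0,0,0,-0.6]]]' 40 && python3 -m handwheel '[[[0,0,0,0,0,0,-0.5],[0,0,0,0,0,0,-0.4],[0,0,0,0,0,0,0],[0,0,0,0,0,0,1],[0,0,0,0,0,0,1],[0,0,0,0,0,0,1]]]' 45
```

```text
time_s: 31.02
ee_pos: [634.2, 159.7, 188.3]
tool_rot: [[-0.93, 0.368, 0.001], [0.368, 0.93, 0.0], [-0.001, 0.001, -1.0]]
force: [-0.5, 1.0, 2.0]
finger_gap: 0.799
gripper_force: 1.5
time_s: 31.52
ee_pos: [634.4, 159.7, 189.2]
tool_rot: [[-0.93, 0.368, 0.001], [0.368, 0.93, 0.001], [-0.001, 0.001, -1.0]]
force: [-4.5, -1.1, 9.1]
finger_gap: 0.771
gripper_force: 47.1
```

```bash
python3 -m handwheel '[[[0,0,1,0,0,0,1],[0,0,2,0,0,0,1],[0,0,4,0,0,0,1],[0,0,8,0,0,0,1],[0,0,12,0,0,0,1],[0,0,14,0,0,0,1],[0,0,12,0,0,0,1],[-4,3,7,0,0,0,1],[-10,7,0,0,0,0,1],[-18,12.5,0,0,0,0,1],[-18,12.5,0,0,0,0,1],[-18,12.5,0,0,0,0,1]]]' && python3 -m handwheel '[[[-18,12.5,0,0,0,0,1],[-18,12.5,0,0,0,0,1],[-18,12.5,0,0,0,0,1],[-18,12.5,0,0,0,0,1],[-16,11,0,0,0,0,1],[-12,8,0,0,0,0,1],[-6,4,0,0,0,0,1],[-3,2,0,0,0,0,1],[0,0,0,0,0,0,1],[0,0,0,0,0,0,1],[0,0,0,0,0,0,1]]]'
python3 - <<'E'
from meas import *
v=cap('wrist');print(arm.get_state()['ee_pos'])
c,st,_=blob(v['f'],'blue',proj(v,(457,282,7)));print(st)
for m in(230,245,260):
    d=c[c[:,1]<m];print(np.array(circ(np.array([plane(v,p,7) for p in d]))),len(d))
cv2.imwrite('pics/w10.png',v['f'])
E
```

```text
time_s: 32.52
ee_pos: [564.2, 208.2, 247.4]
tool_rot: [[-0.93, 0.368, -0.001], [0.368, 0.93, 0.0], [0.001, -0.0, -1.0]]
force: [-0.0, 0.4, -1.4]
finger_gap: 0.762
gripper_force: 50.0
time_s: 33.43
ee_pos: [457.8, 281.5, 247.8]
tool_rot: [[-0.929, 0.369, 0.0], [0.369, 0.929, -0.0], [-0.0, -0.0, -1.0]]
force: [0.3, 0.4, -2.1]
finger_gap: 0.759
gripper_force: 50.0
[457.8 281.5 247.8]
[  235   182   186   241 35271]
[458.8 282.4  90.5] 162
[458.7 282.4  90.3] 192
[458.8 282.4  90.4] 222
```

View pics/w10.png

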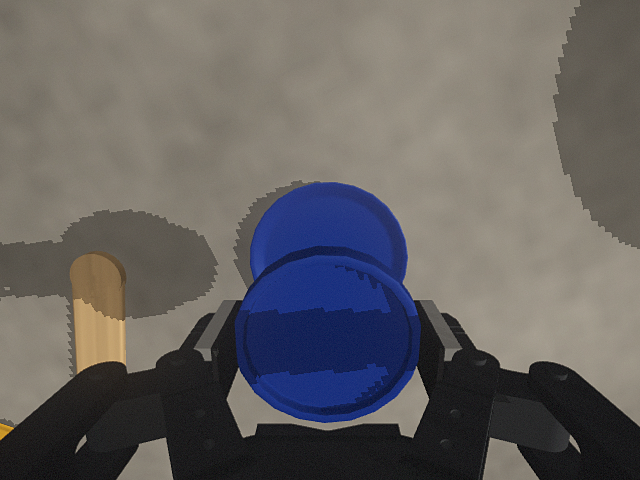

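Blue is held level at (328,337), and its saucer at (328,240) measures (458.8,282.4). The fingers are clear on both sides.

```bash
python3 -m handwheel '[[[0.5,0.5,-5,0,0,0,1],[0.5,0.4,-9,0,0,0,1],[0,0,-12,0,0,0,1],[0,0,-12,0,0,0,1],[0,0,-10,0,0,0,1],[0,0,-6,0,0,0,1],[0,0,-3,0,0,0,1],[0,0,-2,0,0,0,1],[0,0,-1,0,0,0,1],[0,0,0,0,0,0,1],[0,0,0,0,0,0,1]]]' && for i in 1; do python3 -m handwheel '[[[0,0,-0.8,0,0,0,1],[0,0,0,0,0,0,1],[0,0,0,0,0,0,1]]]' | egrep '^(ee|force)'; python3 -m handwheel '[[[0,0,-0.6,0,0,0,1],[0,0,0,0,0,0,1]]]'| egrep '^(ee|force)'; done
```

```text
time_s: 34.4
ee_pos: [458.3, 283.2, 188.2]
tool_rot: [[-0.93, 0.368, 0.001], [0.368, 0.93, 0.0], [-0.0, 0.001, -1.0]]
force: [-0.1, 0.8, -0.3]
finger_gap: 0.762
gripper_force: 50.0
ee_pos: [458.1, 283.1, 187.2]
force: [-0.1, 0.3, -0.5]
ee_pos: [458.1, 283.1, 186.4]
force: [-1.5, -0.4, -0.5]
```

```bash
for i in 1; do python3 -m handwheel '[[[0.5,-0.6,-0.7,0,0,0,1],[0,0,0,0,0,0,1],[0,0,0,0,0,0,1]]]' | egrep '^(ee|force)'; python3 -m handwheel '[[[0,0,-0.5,0,0,0,1],[0,0,0,0,0,0,1]]]'| egrep '^(ee|force)';python3 -m handwheel '[[[0,0,-0.5,0,0,0,1],[0,0,0,0,0,0,1]]]'| egrep '^(ee|force)'; done
```

```text
ee_pos: [458.6, 282.4, 185.7]
force: [0.2, 0.3, -2.4]
ee_pos: [458.5, 282.5, 185.1]
force: [-0.4, -0.4, -1.9]
ee_pos: [458.6, 282.4, 184.6]
force: [-0.0, 0.2, -1.0]
```

```bash
for i in 1; do python3 -m handwheel '[[[0,0,-0.4,0,0,0,1],[0,0,0,0,0,0,1]]]' | egrep '^(ee|force)'; python3 -m handwheel '[[[0,0,-0.4,0,0,0,1],[0,0,0,0,0,0,1]]]'| egrep '^(ee|force)'; done
```

```text
ee_pos: [458.6, 282.5, 184.4]
force: [-0.3, -0.2, 0.3]
ee_pos: [458.6, 282.5, 184.3]
force: [-1.9, -1.0, 4.6]
```

```bash
python3 -m handwheel '[[[0,0,0,0,0,0,-0.5],[0,0,0,0,0,0,-0.6],[0,0,0,0,0,0,-0.75],[0,0,0,0,0,0,-0.9],[0,0,0,0,0,0,-1],[0,0,0,0,0,0,-1],[0,0,2,0,0,0,-1],[0,0,6,0,0,0,-1],[0,0,12,0,0,0,-1],[0,0,20,0,0,0,-1],[0,0,28,0,0,0,-1],[0,0,34,0,0,0,-1]]]' && python3 -m handwheel '[[[0,10,30,0,0,0,-1],[0,20,20,0,0,0,-1],[0,30,8,0,0,0,-1],[0,30,0,0,0,0,-1],[0,25,0,0,0,0,-1],[0,12,0,0,0,0,-1],[0,0,0,0,0,0,-1],[0,0,0,0,0,0,-1],[0,0,0,0,0,0,-1]]]'
python3 - <<'E'
from meas import *
s=cap('scene');sd=cap('side');o=[]
for v,h in((s,30),(sd,45)):
  for p in((459,282),(517,9),(466,-258),(640,-171)):
    x,y=(proj(v,(*p,18))-[h*4/3,h]).astype(int);x=max(x,0);y=max(y,0)
    o.append(cv2.resize(v['f'][y:y+2*h,x:x+int(h*8/3)],(200,150)))
cv2.imwrite('pics/w11.png',np.vstack([np.hstack(o[:4]),np.hstack(o[4:]),np.hstack([cv2.resize(s['f'],(400,300)),cv2.resize(sd['f'],(400,300))])]))
def sau(v,c,p):
    b,_,_=blob(v['f'],c,proj(v,(*p,10)));return b
E
```

```text
time_s: 36.73
ee_pos: [458.0, 282.0, 286.9]
tool_rot: [[-0.93, 0.368, -0.002], [0.368, 0.93, -0.001], [0.001, -0.002, -1.0]]
force: [1.3, 0.8, -0.5]
finger_gap: 0.999
gripper_force: 0.0
time_s: 37.48
ee_pos: [459.2, 407.9, 344.2]
tool_rot: [[-0.929, 0.37, 0.0], [0.37, 0.929, -0.001], [-0.001, -0.001, -1.0]]
force: [-0.5, -1.3, -0.0]
finger_gap: 0.998
gripper_force: 0.0
```

View pics/w11.png

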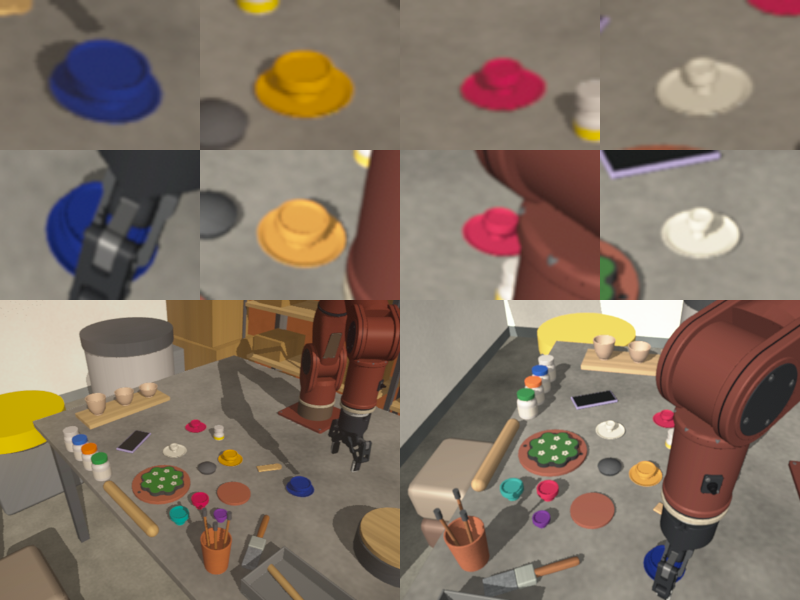

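All four bowls stand upright and centred on their own saucers, the plate hasn't moved, and the gripper is clear. Handing in.

```bash
python3 -c "
from bench import arm
print(arm.hand_in())"
```

```text
the job is handed in; nothing more can be done
None
```

All four bowls stand upright in the middle of their own-colour saucers, each set down gently; the green plate was left where it was, and the job was handed in at about 38 s.

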